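Hold the sprung lid of the dark chamber at its index

TASK

The culture dishes in the dark-adaptation chamber are due for sampling, and a colleague needs the lid held for the pipette: slide the catch on the front ledge fully to the left so that it lets go of the lid, then take the lid by its bridge handle and raise it against its spring until the pointer on the lid's side stands level with the index clamped on the quadrant. Do not swing it well past the index, since more light would spoil the dishes; leave the index as it is set and the flask, dropper bottle and timer beside the chamber where they stand. Finish still gripping the handle and holding the lid steady at the index: the lid falls shut if it is let go.

Things in the scene. Friction and masses are not known exactly. Their poses are not given: they have to be found in the camera images.
- chamber: the dark chamber, a white metal box 200 (its x) x 220 (its y) x 105 mm high, fixed. Origin: centre of its underside. x points to its back (hinge side), y to its left seen from its front, z up; offsets below use this frame. A flat white lid (top 120 mm up) covers it. An aluminium quadrant with ticks every 5 degrees stands at its left side (y +117 mm, up to 240 mm high), centred on the hinge line.
- lid (a joint): opening angle of the lid, rad: 0 shut, grows as the front edge rises, stop at 0.92. A hinge spring pulls it shut: about 0.6 N m when shut, 1.2 N m at 0.75 rad, plus its weight (about 0.35 kg, centre 100 mm from the hinge): 5 to 12 N at the handle. Let go, it falls shut. While the catch is on it can rise only about 0.03 rad.
- lid_hinge (a point): point on the hinge line at the middle of the chamber's width: 98 mm behind the chamber's origin, 112 mm above the bench. The hinge line runs along the chamber's y.
- lid_handle (a point): middle of the bar of the lid's bridge handle: round steel bar, 12 mm thick, along the chamber's y, 78 mm clear between its posts, free height 28 mm under it. Lid shut: 57 mm in front of the chamber's origin, 154 mm above the bench, i.e. 155 mm in front of and 42 mm above the hinge line, about which it turns with the lid. The bar may turn between the fingers, so the tool can stay upright.
- lid_pointer (a point): the mark of the lid's pointer, a dark needle on the lid's left side, 122 mm from the hinge line; level with the lid's rotation (horizontal from the hinge when the lid is shut).
- index (a joint): angle in rad at which the index stands on the quadrant: the lid's pointer meets the index when lid has this same value. Set somewhere between 0.38 and 0.72; a stiff clamp, not to be moved.
- index_tip (a point): the mark of the index, a dark tooth with a round black thumb screw (16 mm) on the quadrant's outer face; 122 mm from the hinge line, so this point and lid_pointer fall together when the lid stands at the index.
- catch (a joint): position of the slide catch in m: 0 to 0.004 on (its hook plate covers a steel tongue on the lid's front edge), growing to 0.036 at its stop, slid to the chamber's left (+y). The lid is free from about 0.026. Takes about 2 N to slide and stays where it is left.
- catch_knob (a point): grip point of the catch's upright black knob, a cylinder 15 mm thick, 126 to 164 mm above the bench; this point is 150 mm up, 138 mm in front of the chamber's origin and, with the catch at 0, 35 mm to its left. A steel block carries it: keep fingertips above 128 mm. It moves with the catch along the chamber's y.
- flask: conical culture flask with a foam stopper, 63 mm wide, 120 mm high, loose, standing to the left of the chamber; origin at the centre of its underside. To be left alone.
- dropper: small amber dropper bottle, 29 mm wide, 93 mm high, loose, standing in front and to the left of the chamber; origin at the centre of its underside. To be left alone.
- timer_1: white lab timer, 58 x 66 x 20 mm, loose, lying in front and to the left of the chamber; origin at the centre of its underside. To be left alone.

How it is judged:
On the way, in this order (a step that is already met when the one before it is completed fails the run):
1. the catch is slid clear of the lid's tongue while the lid is still shut (value of joint catch above 0.03 m and value of joint lid below 0.05 rad), for 0.1 s.
2. the lid, held by the fingers, is on its way up (value of joint lid above 0.15 rad and contact force between the fingers and lid above 2 N), for 0.1 s.
3. the lid's pointer is held at the index by the fingers (distance between lid_pointer and index_tip below 0.008 m and contact force between the fingers and lid above 2 N), for 0.3 s.
At the end, for the whole second after the job is handed in: Fingers hold the lid (over 2 N) steady (under 0.05 rad/s), its pointer within 8 mm (3.8 degrees) of the index; catch slid over by 30 of its 36 mm; index moved under 6 mm; flask, dropper bottle and timer within 30 mm of their places, flask and dropper upright (tilt under 0.2 rad) (all of step 3 and velocity of joint lid between -0.05 and 0.05 rad/s and value of joint catch above 0.03 m and distance of index_tip from where it was at the start of the episode below 0.006 m and distance of each of flask, dropper, timer_1 from where it was at the start of the episode below 0.03 m and angle between each of flask, dropper's own z axis and vertical below 0.2 rad); the arm keeps its last pose, push and grip.
It fails at once if the lid is swung well past the index (more than about 10 degrees) (z of lid_pointer in the frame of index_tip above 0.022 m).
It fails at once if the index is moved (distance of index_tip from where it was at the start of the episode above 0.006 m).
It fails at once if a bystander is shoved or toppled (distance of any of flask, dropper, timer_1 from where it was at the start of the episode above 0.03 m or angle between any of flask, dropper's own z axis and vertical above 0.5 rad).
It also fails if it takes over 48 s, if anything falls off the work surface, if the arm or the gripper's body presses on something with over 40 N, if the wrist force passes 120 N, or if a joint passes its speed limit or range.

ROBOT

A 6-joint arm with a two-finger parallel gripper is mounted at the origin on a cart in front of the work surface, level with it; the furniture and walls round the work are solid. World frame = base frame: x ahead of the robot, y to its left, z up, the work surface at z = 0. Lengths are in m, angles in rad, forces in N, time in s.
With the tool pointing down it reaches from about 0.325 to 0.85 m from the base axis. Payload 15.5 kg.
Tool frame: the origin (TCP) lies on the mounting face of the last link; the fingertips stand 191 mm ahead of it and the grasp point (between the pads) lies 172 mm ahead of it; z points along the fingers, y is the line along which they close (so a half turn about z gives the same grasp; the last joint's range is limited). The gripper opens to 91 mm and grips with 3 to 60 N. Pads are 32 mm wide; open, the fingers measure 118 mm over their backs; the gripper's body (76 mm by 178 mm) begins 60 mm behind the grasp point.
Start: joints at [1.218, 0.494, 1.345, -0, 1.302, -0.096], TCP at [0.159, 0.605, 0.405] pointing down, gripper open.
Joint ranges: [-2.91, 2.91], [-0.82, 2.16], [0.22, 2.67], [-1.22, 4.37], [0.12, 2.79], [-3.08, 3.08]. Speed limits (rad/s): [1.89, 1.89, 2.57, 3.01, 3.01, 3.01].

INTERFACE

Orientations are given as a rotation vector (axis times angle).
In Python, from station import manip, eyes, job_done gives the robot as it stands. The module is installed in compiled form; this text tells all that it offers.
- The arm moves only by the tool arm_command, never from a script. Its argument "steps" is a list of rows, each an object of numbers: "claw": the opening, from -1 (shut) to 1 (fully open); "x", "y", "z": the shift along the tool's x, y, z in units of 30 mm (1.0 is 30 mm); "yaw": the turn about the tool's z in units of 0.12 rad (1.0 is 0.12 rad). A call has exactly 8 rows; each row shifts and turns the commanded pose from where the row before left it, along the tool's axes as they then stand; what a row does not reach is not made up. A row lasts 1/12 s, in which the tool goes at most 41.7 mm and 7.16 degrees, less where a joint would pass 70% of its speed; a pose out of reach is approached as far as the arm can. A call with a number of a shift or a turn outside -1 to 1 is refused whole. A call with a gripper value outside its range is refused whole. The fingers move at their own pace and stop on an object; "newtons" is the grip in N (left out, the last holds). Time passes only in rows, so rows that do not move let the fingers close, or fill a call up. It gives the time, the measured TCP pose, the force, the opening and the grip force at its end, in the units of the state.
- manip.observe(): the state, without advancing time (a new reading comes with each control period).
- eyes.grab_frame(name): name is "side" or "top"; returns the picture (420x560x3 uint8, red, green, blue); there is no depth.
- eyes.camera_params(name): a dict with "intrinsics" (3x3 intrinsics, pixels), "cam_to_world" (4x4, takes a point from camera to world coordinates). Camera axes: x right, y down, z forward; pixel columns grow to the right and rows downward; lengths in m; the calibration is good to about 2 mm. A picture is of the moment at which its call begins. camera_params takes no time and is no camera call.
- job_done(): hands the job in; it is judged then, once.
The state is a dict: "t": time; "q": joint angles; "dq": joint speeds; "effort": joint torques, N m; "ee_pos": TCP position; "eef_rot": TCP orientation; "force": force on the tool from outside, world axes, zero at the start; "torque": the same for the moment, N m; "gripper_width": opening from 0.0 (shut) to 1.0 (fully open); "finger_force": force on a finger pad.
Only numpy, scipy, OpenCV 4.12 (cv2) and the standard library are available. Lean on these libraries where they do the work, as an engineer would, in place of code of your own. Each camera call takes 0.05 s, during which the arm holds its last target. There are 200 camera calls.

## Working session

There is one attempt and no reset: what is moved stays moved. The work goes in short steps, Python scripts to look and compute and a tool call to move; the robot and the scene stay as the last step left them, time stands still between calls to the robot, and variables do not carry over. Pictures are saved under pics/ and viewed, at most 10 in all, crops included, and the job is handed in when it is done.

Besides the shell and the picture viewer there is one more tool, called after "Call:" as name([rows], argument=value, ...), one row to a line, values as JSON. arm_command: Moves the arm, as the interface text tells. Its arguments: {"type":"object","properties":{"steps":{"type":"array","items":{"type":"object","properties":{"claw":{"type":"number"},"x":{"type":"number"},"y":{"type":"number"},"z":{"type":"number"},"yaw":{"type":"number"}}}},"newtons":{"type":"number"}},"required":["steps"]}

```bash
mkdir -p pics
python3 - <<'E'
from station import manip, eyes
import cv2, numpy as np
s=manip.observe(); print({k:np.round(v,3) for k,v in s.items()})
for n in("side","top"):
    f=eyes.grab_frame(n); cv2.imwrite(f"pics/{n}0.png",f[:,:,::-1])
    p=eyes.camera_params(n); print(n,np.round(p["intrinsics"],1).tolist(),np.round(p["cam_to_world"],3).tolist())
E
```

```text
{'t': np.float64(0.0), 'q': array([ 1.218,  0.494,  1.346, -0.   ,  1.303, -0.096]), 'dq': array([ 0.   ,  0.   ,  0.   , -0.001,  0.   ,  0.001]), 'effort': array([ 1.0000e-03, -8.7881e+01, -3.8187e+01,  7.1000e-02,  5.3000e-02,
       -0.0000e+00]), 'ee_pos': array([0.159, 0.604, 0.404]), 'eef_rot': array([-4.020e-01, -3.115e+00,  2.000e-03]), 'force': array([ 0.699,  0.292, -0.136]), 'torque': array([ 0.039, -0.026,  0.014]), 'finger_force': np.float64(0.0), 'gripper_width': np.float64(1.002)}
side [[465.9, 0.0, 272.9], [0.0, 465.9, 214.6], [0.0, 0.0, 1.0]] [[-0.978, -0.088, 0.188, 0.362], [-0.206, 0.517, -0.831, 1.13], [-0.024, -0.852, -0.523, 0.571], [0.0, 0.0, 0.0, 1.0]]
top [[542.9, 0.0, 280.2], [0.0, 542.9, 205.3], [0.0, 0.0, 1.0]] [[0.074, -0.974, 0.216, 0.308], [-0.997, -0.071, 0.02, 0.415], [-0.004, -0.217, -0.976, 1.07], [0.0, 0.0, 0.0, 1.0]]
```

View pics/side0.png

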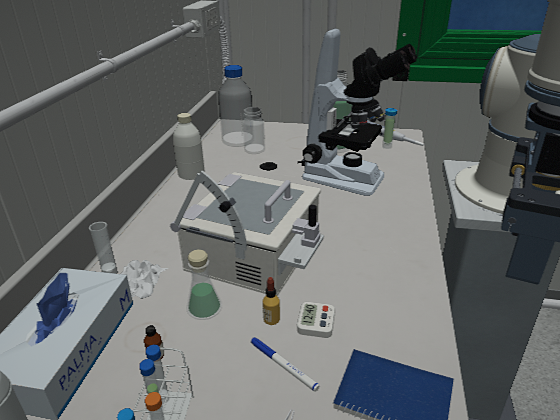

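View pics/top0.png

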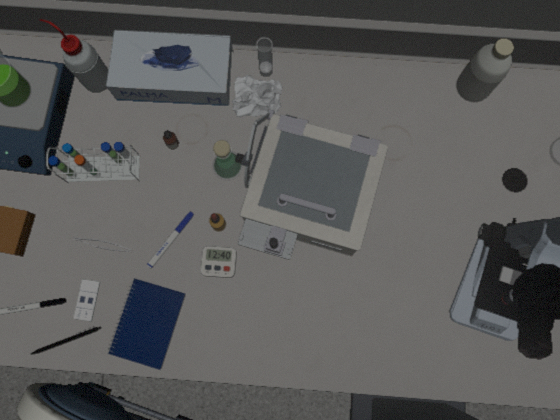

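The side view shows the knob near (313,215), the handle bar from about (265,205) to (290,185), and the index screw near (226,206). In the top view the knob is near (274,242) and the bar runs from (281,197) to (332,211). I'll enlarge both.

Run:
```python
import cv2
a=cv2.imread("pics/side0.png")[160:290,165:335]; b=cv2.imread("pics/top0.png")[105:265,205:395]
cv2.imwrite("pics/sc.png",cv2.resize(a,None,fx=4.5,fy=4.5,interpolation=cv2.INTER_CUBIC))
b=cv2.convertScaleAbs(b,alpha=1.6)
cv2.imwrite("pics/tc.png",cv2.resize(b,None,fx=3.7,fy=3.7,interpolation=cv2.INTER_CUBIC))
```

```text
(no output)
```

View pics/sc.png

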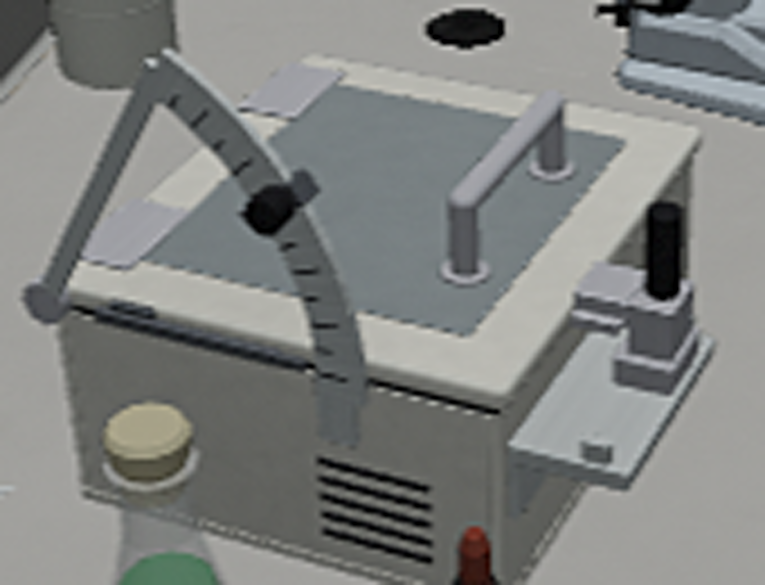

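View pics/tc.png

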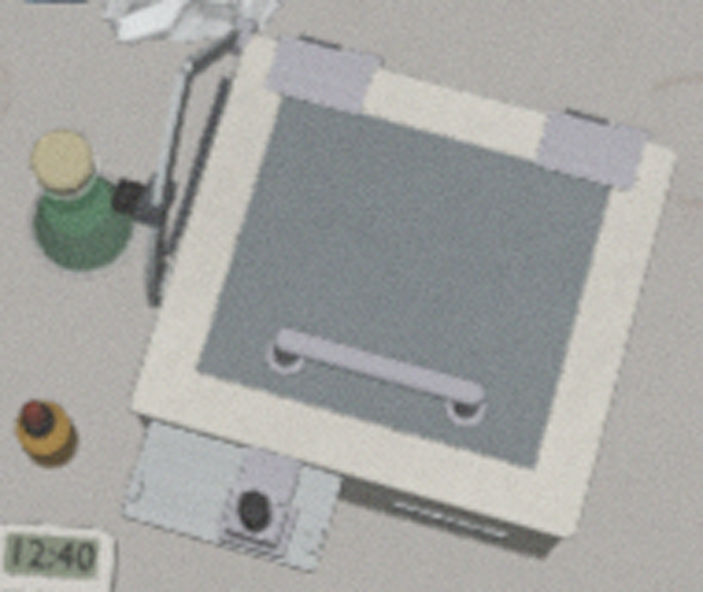

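Crops: in the top one the knob top is at (255,510), the bar runs (283,337) to (478,394), the lid corners are clear and the index screw is at (130,197). In the side one the screw is at (269,209) with its tooth at about (308,185). Next: chamber pose and index angle.

```bash
cat > h.py <<'E'
import numpy as np
from station import manip, eyes
def ray(n,uv):
    p=eyes.camera_params(n);T=np.array(p["cam_to_world"]);d=T[:3,:3]@np.linalg.solve(p["intrinsics"],[*uv,1]);return T[:3,3],d
def onz(n,uv,z):
    o,d=ray(n,uv);return o+d*(z-o[2])/d[2]
def tri(a,b):
    A=[];B=[]
    for n,uv in(("side",a),("top",b)):
        o,d=ray(n,uv);d/=np.linalg.norm(d);P=np.eye(3)-np.outer(d,d);A.append(P);B.append(P@o)
    return np.linalg.lstsq(np.vstack(A),np.hstack(B),rcond=None)[0]
S=lambda u,v:(165+u/4.5,160+v/4.5)
C=lambda u,v:(205+u/3.7,105+v/3.7)
E
python3 - <<'E'
from h import *
R=np.round
L=[onz("top",C(*p),.12)[:2] for p in[(258,40),(677,152),(575,535),(135,410)]]
print("lid",R(L,4),R(np.mean(L,0),4))
for a,b in((0,1),(3,2),(3,0),(2,1)):
    d=L[b]-L[a];print(R(np.linalg.norm(d),3),R(np.arctan2(d[1],d[0]),3))
b1=onz("top",C(283,337),.155);b2=onz("top",C(478,394),.155);d=b1-b2
print("bar top",R(b1,4),R(b2,4),R((b1+b2)/2,4),R(np.linalg.norm(d),4),R(np.arctan2(d[1],d[0])-np.pi/2,3))
s1=tri(S(463,196),C(283,337));s2=tri(S(552,99),C(478,394));print("bar tri",R(s1,4),R(s2,4))
k=onz("top",C(255,510),.164);print("knob",R(k,4),"tri",R(tri(S(665,208),C(255,510)),4))
m=((b1+b2)/2)[:2]
yaw=np.arctan2(d[1],d[0])-np.pi/2
for yaw in(yaw,):
    Rm=np.array([[np.cos(yaw),-np.sin(yaw)],[np.sin(yaw),np.cos(yaw)]])
    o=m-Rm@[-.057,0];print("origin",R(o,4),"knob in ch",R(Rm.T@(k[:2]-o),4))
    scr=tri(S(269,209),C(130,197));print("screw",R(scr,4),"ch",R(Rm.T@(scr[:2]-o),4))
    for nm,uv,ys in(("screw",S(269,209),(.117,.125,.13,.135)),("tooth",S(308,185),(.105,.11,.117,.122))):
        for y in ys:
            oo,dd=ray("side",uv);n=Rm@[0,1];t=(n@(o-oo[:2])+y)/(n@dd[:2]);p=oo+t*dd
            x=(Rm.T@(p[:2]-o))[0];r=(.098-x,p[2]-.112);print(nm,y,R(np.hypot(*r),4),"ang",R(np.arctan2(r[1],r[0]),3))
E
```

```text
lid [[0.6881 0.4574]
 [0.6441 0.2456]
 [0.4493 0.288 ]
 [0.4945 0.5021]] [0.569  0.3733]
0.216 -1.775
0.219 -1.779
0.199 -0.227
0.199 -0.214
bar top [0.5274 0.4329 0.155 ] [0.5068 0.3404 0.155 ] [0.5171 0.3866 0.155 ] 0.0947 -0.219
bar tri [0.5281 0.4329 0.1544] [0.5088 0.3401 0.1512]
knob [0.4436 0.4395 0.164 ] tri [0.4459 0.4396 0.1606]
origin [0.5728 0.3742] knob in ch [-0.1402  0.0356]
screw [0.582  0.5075 0.1864] ch [-0.0199  0.132 ]
screw 0.117 0.1249 ang 0.539
screw 0.125 0.132 ang 0.556
screw 0.13 0.1365 ang 0.565
screw 0.135 0.141 ang 0.574
tooth 0.105 0.137 ang 0.539
tooth 0.11 0.1413 ang 0.548
tooth 0.117 0.1473 ang 0.56
tooth 0.122 0.1516 ang 0.568
```

Chamber yaw is about -0.215, its origin about (0.572, 0.374) and the index about 0.56 rad. First I'll turn so that the tool's y lies along the chamber's x, which puts the tool's x along the chamber's y.

Call:
arm_command([
  {"yaw": 1, "claw": 1},
  {"yaw": 1, "claw": 1},
  {"yaw": 1, "claw": 1},
  {"yaw": 1, "claw": 1},
  {"yaw": 1, "claw": 1},
  {"yaw": 1, "claw": 1},
  {"yaw": 1, "claw": 1},
  {"yaw": 1, "claw": 1},
], newtons=25)

```text
invalid input at $.steps[0]: expected keys claw, x, y, z, yaw
```

Call:
arm_command([
  {"yaw": 1, "claw": 1},
  {"yaw": 1, "claw": 1},
  {"yaw": 1, "claw": 1},
  {"yaw": 1, "claw": 1},
  {"yaw": 0.74, "claw": 1},
  {"y": 0.8, "x": -0.25, "claw": 1},
  {"y": 0.8, "x": -0.25, "claw": 1},
  {"y": 0.8, "x": -0.25, "claw": 1},
])

```text
invalid input at $.steps[0]: expected keys claw, x, y, z, yaw
```

Call:
arm_command([
  {"y": 1, "x": -0.3, "claw": 1},
  {"y": 1, "x": -0.3, "claw": 1},
  {"y": 1, "x": -0.3, "claw": 1},
  {"y": 1, "x": -0.3, "claw": 1},
  {"y": 1, "x": -0.3, "claw": 1},
  {"y": 1, "x": -0.3, "claw": 1},
  {"y": 1, "x": -0.3, "claw": 1},
  {"claw": 1},
])

```text
invalid input at $.steps[0]: expected keys claw, x, y, z, yaw
```

```bash
cat >> h.py <<'E'
from scipy.spatial.transform import Rotation as Ro
def to(p):
    "units of 30 mm in tool axes from the present TCP to grasp point p"
    s=manip.observe();M=Ro.from_rotvec(s["eef_rot"]).as_matrix()
    print("t",s["t"],"tcp",np.round(s["ee_pos"],4),"ty ang",np.round(np.arctan2(M[1,1],M[0,1]),3),"units",np.round(M.T@(np.array(p)-[0,0,-.172]-s["ee_pos"])/.03,3),"w",s["gripper_width"],"f",s["finger_force"],np.round(s["force"],1))
E
python3 -c "
from h import *
to([.4447,.439,.152])"
```

```text
t 0.1 tcp [0.1587 0.6044 0.4042] ty ang 1.314 units [-10.621  -2.908   2.675] w 0.9966005774959641 f 0.0 [1.  0.6 0.7]
```

All the keys have to be in every row.

Call:
arm_command([
  {"x": 0, "y": 0, "z": 0, "yaw": 1, "claw": 1},
  {"x": 0, "y": 0, "z": 0, "yaw": 1, "claw": 1},
  {"x": 0, "y": 0, "z": 0, "yaw": 1, "claw": 1},
  {"x": 0, "y": 0, "z": 0, "yaw": 1, "claw": 1},
  {"x": 0, "y": 0, "z": 0, "yaw": 1, "claw": 1},
  {"x": 0, "y": 0, "z": 0, "yaw": 1, "claw": 1},
  {"x": 0, "y": 0, "z": 0, "yaw": 1, "claw": 1},
  {"x": 0, "y": 0, "z": 0, "yaw": 1, "claw": 1},
], newtons=25)

```text
t: 0.77
ee_pos: [0.1587, 0.6044, 0.4044]
eef_rot: [1.803, 2.572, -0.001]
force: [-0.5, -0.4, -0.8]
gripper_width: 0.997
finger_force: 0.0
```

Call:
arm_command([
  {"x": 0, "y": 0, "z": 0, "yaw": 1, "claw": 1},
  {"x": 0, "y": 0, "z": 0, "yaw": 1, "claw": 1},
  {"x": 0, "y": 0, "z": 0, "yaw": 1, "claw": 1},
  {"x": 0, "y": 0, "z": 0, "yaw": 1, "claw": 1},
  {"x": 0, "y": 0, "z": 0, "yaw": 0.74, "claw": 1},
  {"x": -0.25, "y": 0.8, "z": 0, "yaw": 0, "claw": 1},
  {"x": -0.25, "y": 0.8, "z": 0, "yaw": 0, "claw": 1},
  {"x": -0.25, "y": 0.8, "z": 0, "yaw": 0, "claw": 1},
])

```text
t: 1.43
ee_pos: [0.2247, 0.5667, 0.4043]
eef_rot: [2.446, 1.971, -0.001]
force: [-0.0, 0.6, 0.0]
gripper_width: 0.998
finger_force: 0.0
```

Call:
arm_command([
  {"x": -0.3, "y": 1, "z": 0, "yaw": 0, "claw": 1},
  {"x": -0.3, "y": 1, "z": 0, "yaw": 0, "claw": 1},
  {"x": -0.3, "y": 1, "z": 0, "yaw": 0, "claw": 1},
  {"x": -0.3, "y": 1, "z": 0, "yaw": 0, "claw": 1},
  {"x": -0.3, "y": 1, "z": 0, "yaw": 0, "claw": 1},
  {"x": -0.3, "y": 1, "z": 0, "yaw": 0, "claw": 1},
  {"x": -0.3, "y": 1, "z": 0, "yaw": 0, "claw": 1},
  {"x": 0, "y": 0, "z": 0, "yaw": 0, "claw": 1},
])

```text
t: 2.1
ee_pos: [0.4202, 0.4584, 0.4043]
eef_rot: [2.449, 1.965, 0.001]
force: [0.4, -0.7, -0.4]
gripper_width: 1.001
finger_force: 0.0
```

```bash
python3 -c "
from h import *
to([.4447,.439,.152])"
```

```text
t 2.1 tcp [0.4202 0.4584 0.4043] ty ang -0.218 units [-0.452  0.934  2.679] w 1.000682804575203 f 0.0 [ 0.4 -0.7 -0.4]
```

Call:
arm_command([
  {"x": -0.45, "y": 0.93, "z": 0, "yaw": 0, "claw": 1},
  {"x": 0, "y": 0, "z": 0.7, "yaw": 0, "claw": 1},
  {"x": 0, "y": 0, "z": 0.7, "yaw": 0, "claw": 1},
  {"x": 0, "y": 0, "z": 0.7, "yaw": 0, "claw": 1},
  {"x": 0, "y": 0, "z": 0.58, "yaw": 0, "claw": 1},
  {"x": 0, "y": 0, "z": 0, "yaw": 0, "claw": -1},
  {"x": 0, "y": 0, "z": 0, "yaw": 0, "claw": -1},
  {"x": 0, "y": 0, "z": 0, "yaw": 0, "claw": -1},
], newtons=20)

```text
t: 2.77
ee_pos: [0.4405, 0.442, 0.3253]
eef_rot: [-2.447, -1.971, -0.002]
force: [0.5, -0.6, -0.2]
gripper_width: 0.81
finger_force: 0.0
```

Call:
arm_command([
  {"x": 0, "y": 0, "z": 0, "yaw": 0, "claw": -1},
  {"x": 0, "y": 0, "z": 0, "yaw": 0, "claw": -1},
  {"x": 0, "y": 0, "z": 0, "yaw": 0, "claw": -1},
  {"x": 0, "y": 0, "z": 0, "yaw": 0, "claw": -1},
  {"x": 0, "y": 0, "z": 0, "yaw": 0, "claw": -1},
  {"x": 0, "y": 0, "z": 0, "yaw": 0, "claw": -1},
  {"x": 0, "y": 0, "z": 0, "yaw": 0, "claw": -1},
  {"x": 0, "y": 0, "z": 0, "yaw": 0, "claw": -1},
])

```text
t: 3.43
ee_pos: [0.4414, 0.4416, 0.3246]
eef_rot: [2.445, 1.97, 0.004]
force: [25.3, -6.6, -10.0]
gripper_width: 0.229
finger_force: 12.9
```

```bash
python3 -c "
from h import *
import cv2
to([.4447,.439,.152])
f=eyes.grab_frame('side')[140:300,150:360,::-1];cv2.imwrite('pics/s1.png',cv2.resize(f,None,fx=3.5,fy=3.5))"
```

```text
t 3.4333 tcp [0.4414 0.4416 0.3246] ty ang -0.215 units [-0.062  0.127  0.019] w 0.2287620794410978 f 12.8756645321846 [ 25.3  -6.6 -10. ]
```

View pics/s1.png

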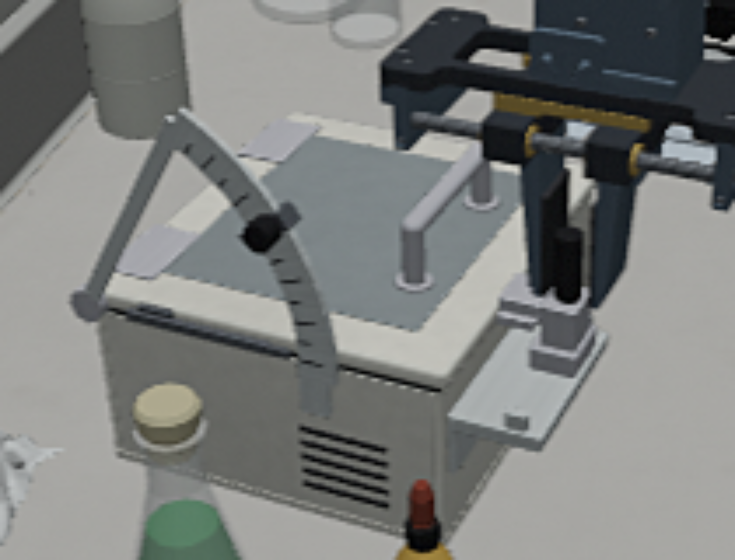

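The back finger touches the knob and the gripper sits about 4 mm too far forward (knob at crop (565,265)). I'll centre it, then slide.

Call:
arm_command([
  {"x": 0, "y": 0.06, "z": 0, "yaw": 0, "claw": -1},
  {"x": 0, "y": 0.06, "z": 0, "yaw": 0, "claw": -1},
  {"x": 0, "y": 0, "z": 0, "yaw": 0, "claw": -1},
  {"x": 0, "y": 0, "z": 0, "yaw": 0, "claw": -1},
  {"x": 0, "y": 0, "z": 0, "yaw": 0, "claw": -1},
  {"x": 0, "y": 0, "z": 0, "yaw": 0, "claw": -1},
  {"x": 0, "y": 0, "z": 0, "yaw": 0, "claw": -1},
  {"x": 0, "y": 0, "z": 0, "yaw": 0, "claw": -1},
])

```text
t: 4.15
ee_pos: [0.445, 0.4409, 0.3245]
eef_rot: [2.446, 1.969, 0.004]
force: [10.0, -1.6, -2.9]
gripper_width: 0.157
finger_force: 20.0
```

Call:
arm_command([
  {"x": 0.2, "y": 0, "z": 0, "yaw": 0, "claw": -1},
  {"x": 0.2, "y": 0, "z": 0, "yaw": 0, "claw": -1},
  {"x": 0.2, "y": 0, "z": 0, "yaw": 0, "claw": -1},
  {"x": 0.2, "y": 0, "z": 0, "yaw": 0, "claw": -1},
  {"x": 0.2, "y": 0, "z": 0, "yaw": 0, "claw": -1},
  {"x": 0.1, "y": 0, "z": 0, "yaw": 0, "claw": -1},
  {"x": 0, "y": 0, "z": 0, "yaw": 0, "claw": -1},
  {"x": 0, "y": 0, "z": 0, "yaw": 0, "claw": -1},
])

```text
t: 4.82
ee_pos: [0.4522, 0.4734, 0.3245]
eef_rot: [2.446, 1.97, 0.004]
force: [10.8, -1.0, -3.6]
gripper_width: 0.156
finger_force: 20.0
```

```bash
python3 -c "
from h import *
to([.4447,.439,.152])"
```

```text
t 4.8167 tcp [0.4522 0.4734 0.3245] ty ang -0.215 units [-1.172e+00  1.000e-03  1.500e-02] w 0.15605727070873218 f 19.977468699216843 [10.8 -1.  -3.6]
```

Call:
arm_command([
  {"x": 0.06, "y": 0, "z": 0, "yaw": 0, "claw": -1},
  {"x": 0.05, "y": 0, "z": 0, "yaw": 0, "claw": -1},
  {"x": 0, "y": 0, "z": 0, "yaw": 0, "claw": -1},
  {"x": 0, "y": 0, "z": 0, "yaw": 0, "claw": -1},
  {"x": 0, "y": 0, "z": 0, "yaw": 0, "claw": 0},
  {"x": 0, "y": 0, "z": 0, "yaw": 0, "claw": 0},
  {"x": 0, "y": 0, "z": 0, "yaw": 0, "claw": 0},
  {"x": 0, "y": 0, "z": 0, "yaw": 0, "claw": 0},
])

```text
t: 5.48
ee_pos: [0.4516, 0.4765, 0.3243]
eef_rot: [-2.447, -1.971, 0.0]
force: [-0.1, -0.2, 0.1]
gripper_width: 0.421
finger_force: 0.0
```

Call:
arm_command([
  {"x": 0, "y": 0, "z": -0.6, "yaw": 0, "claw": 0},
  {"x": 0, "y": 0, "z": -0.6, "yaw": 0, "claw": 0},
  {"x": 0, "y": 0, "z": -0.6, "yaw": 0, "claw": 0},
  {"x": 0, "y": 0, "z": 0, "yaw": 0, "claw": 0},
  {"x": -0.7, "y": 0.8, "z": 0, "yaw": 0, "claw": 0},
  {"x": -0.7, "y": 0.8, "z": 0, "yaw": 0, "claw": 0},
  {"x": -0.7, "y": 0.8, "z": 0, "yaw": 0, "claw": 0},
  {"x": 0, "y": 0, "z": 0, "yaw": 0, "claw": 0},
])

```text
t: 6.15
ee_pos: [0.5112, 0.3959, 0.378]
eef_rot: [2.449, 1.966, -0.0]
force: [0.5, 0.4, -0.4]
gripper_width: 0.497
finger_force: 0.0
```

```bash
python3 -c "
from h import *
import cv2
to([.5175,.386,.156])
f=eyes.grab_frame('side')[140:300,150:360,::-1];cv2.imwrite('pics/s2.png',cv2.resize(f,None,fx=3.5,fy=3.5))"
```

```text
t 6.15 tcp [0.5112 0.3959 0.378 ] ty ang -0.218 units [-0.275  0.273  1.668] w 0.49671666770917894 f 0.0 [ 0.5  0.4 -0.4]
```

View pics/s2.png

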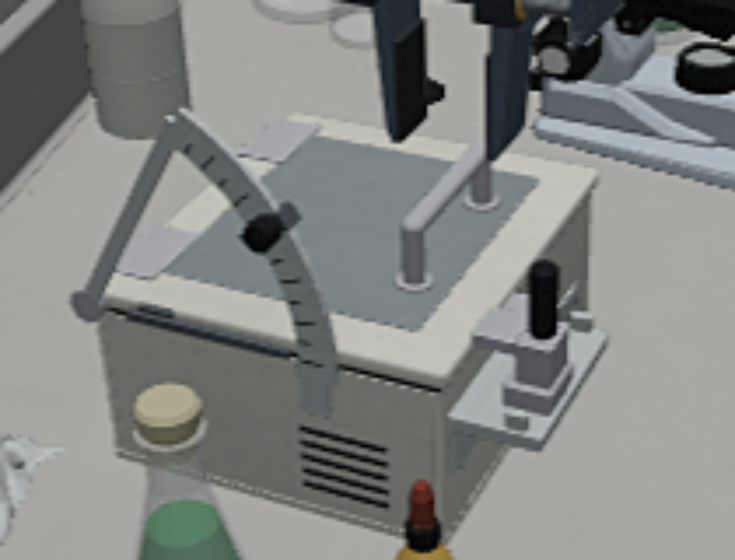

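The catch is at its left stop (knob now at crop (543,300)) and the tongue is clear. Next I'll descend on the handle and grip.

Call:
arm_command([
  {"x": -0.27, "y": 0.27, "z": 0, "yaw": 0, "claw": 0},
  {"x": 0, "y": 0, "z": 0.6, "yaw": 0, "claw": 0},
  {"x": 0, "y": 0, "z": 0.6, "yaw": 0, "claw": 0},
  {"x": 0, "y": 0, "z": 0.47, "yaw": 0, "claw": 0},
  {"x": 0, "y": 0, "z": 0, "yaw": 0, "claw": 0},
  {"x": 0, "y": 0, "z": 0, "yaw": 0, "claw": -1},
  {"x": 0, "y": 0, "z": 0, "yaw": 0, "claw": -1},
  {"x": 0, "y": 0, "z": 0, "yaw": 0, "claw": -1},
], newtons=40)

```text
t: 6.87
ee_pos: [0.5149, 0.3903, 0.3293]
eef_rot: [2.446, 1.971, 0.003]
force: [0.7, 0.5, 0.8]
gripper_width: 0.309
finger_force: 0.0
```

Call:
arm_command([
  {"x": 0, "y": 0, "z": 0, "yaw": 0, "claw": -1},
  {"x": 0, "y": 0, "z": 0, "yaw": 0, "claw": -1},
  {"x": 0, "y": 0, "z": 0, "yaw": 0, "claw": -1},
  {"x": 0, "y": 0, "z": 0, "yaw": 0, "claw": -1},
  {"x": 0, "y": 0, "z": 0, "yaw": 0, "claw": -1},
  {"x": 0, "y": 0, "z": 0, "yaw": 0, "claw": -1},
  {"x": 0, "y": 0, "z": 0, "yaw": 0, "claw": -1},
  {"x": 0, "y": 0, "z": 0, "yaw": 0, "claw": -1},
])

```text
t: 7.53
ee_pos: [0.5166, 0.3896, 0.3291]
eef_rot: [2.445, 1.968, 0.007]
force: [15.0, -4.4, -3.9]
gripper_width: 0.122
finger_force: 40.0
```

```bash
python3 -c "
from h import *
to([.5175,.386,.156])
# arc steps from lid angle 0: units (back, up)
r=np.hypot(.155,.042);a=np.arctan2(.042,.155)
th=np.arange(0,.61,.07);b=-r*np.cos(a+th);u=r*np.sin(a+th)
print(np.round(np.c_[th[1:],np.diff(b)/.03,np.diff(u)/.03],3))"
```

```text
t 7.5333 tcp [0.5166 0.3896 0.3291] ty ang -0.215 units [-0.111  0.055  0.037] w 0.12240789842374923 f 40.00011742115021 [15.  -4.4 -3.9]
[[0.07  0.111 0.358]
 [0.14  0.135 0.349]
 [0.21  0.159 0.339]
 [0.28  0.183 0.327]
 [0.35  0.205 0.313]
 [0.42  0.227 0.298]
 [0.49  0.247 0.282]
 [0.56  0.266 0.264]]
```

Call:
arm_command([
  {"x": 0, "y": 0.08, "z": -0.18, "yaw": 0, "claw": -1},
  {"x": 0, "y": 0.08, "z": -0.18, "yaw": 0, "claw": -1},
  {"x": 0, "y": 0.07, "z": -0.175, "yaw": 0, "claw": -1},
  {"x": 0, "y": 0.07, "z": -0.175, "yaw": 0, "claw": -1},
  {"x": 0, "y": 0.08, "z": -0.17, "yaw": 0, "claw": -1},
  {"x": 0, "y": 0.08, "z": -0.17, "yaw": 0, "claw": -1},
  {"x": 0, "y": 0.09, "z": -0.165, "yaw": 0, "claw": -1},
  {"x": 0, "y": 0.09, "z": -0.165, "yaw": 0, "claw": -1},
])

```text
t: 8.2
ee_pos: [0.5336, 0.386, 0.3695]
eef_rot: [-2.446, -1.97, 0.001]
force: [2.1, 4.3, -10.3]
gripper_width: 0.118
finger_force: 40.0
```

```bash
cat >> h.py <<'E'
def ang():
    s=manip.observe();p=s["ee_pos"]-[0,0,.172];X=np.array([np.cos(.215),-np.sin(.215)])
    b=X@(p[:2]-[.572,.374]);f=.098-b;u=p[2]-.112
    print("r",np.hypot(f,u),"(0.1606) lid from grasp",np.arctan2(u,f)-np.arctan2(.042,.155))
E
python3 -c "
from h import *
to([.5175,.386,.156]);ang()"
```

```text
t 8.2 tcp [0.5336 0.386  0.3695] ty ang -0.215 units [-0.113 -0.522  1.382] w 0.1182658237466496 f 40.00238656997681 [  2.1   4.3 -10.3]
r 0.1624106874234796 (0.1606) lid from grasp 0.2894867301950959
```

Call:
arm_command([
  {"x": 0, "y": 0.1, "z": -0.16, "yaw": 0, "claw": -1},
  {"x": 0, "y": 0.1, "z": -0.155, "yaw": 0, "claw": -1},
  {"x": 0, "y": 0.11, "z": -0.15, "yaw": 0, "claw": -1},
  {"x": 0, "y": 0.11, "z": -0.15, "yaw": 0, "claw": -1},
  {"x": 0, "y": 0.12, "z": -0.145, "yaw": 0, "claw": -1},
  {"x": 0, "y": 0.12, "z": -0.14, "yaw": 0, "claw": -1},
  {"x": 0, "y": 0.06, "z": -0.07, "yaw": 0, "claw": -1},
  {"x": 0, "y": 0, "z": 0, "yaw": 0, "claw": -1},
])

```text
t: 8.87
ee_pos: [0.5541, 0.3815, 0.3988]
eef_rot: [-2.445, -1.97, 0.002]
force: [-6.5, 5.0, -5.5]
gripper_width: 0.122
finger_force: 40.0
```

```bash
python3 -c "
from h import *
import cv2
to([.5175,.386,.156]);ang()
f=eyes.grab_frame('side');cv2.imwrite('pics/s3full.png',f[:,:,::-1]);f=f[160:290,165:325,::-1];cv2.imwrite('pics/s3.png',cv2.resize(f,None,fx=4.5,fy=4.5,interpolation=cv2.INTER_CUBIC))"
```

```text
t 8.8667 tcp [0.5541 0.3815 0.3988] ty ang -0.215 units [-0.113 -1.22   2.363] w 0.12233574867411363 f 40.004605650901794 [-6.5  5.  -5.5]
r 0.16395420476999573 (0.1606) lid from grasp 0.5110773191445934
```

View pics/s3.png

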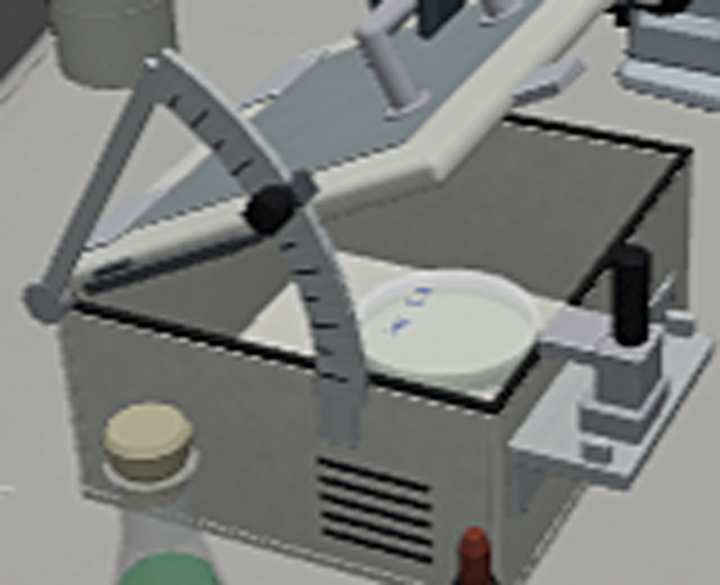

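The lid is up: the needle runs crop (85,290) to (255,238), its end hidden behind the quadrant by the screw at (269,209). The quadrant's ticks let me calibrate the plane and both angles.

Run:
```python
from h import *
yaw=-.215;o=np.array([.572,.374]);Rm=np.array([[np.cos(yaw),-np.sin(yaw)],[np.sin(yaw),np.cos(yaw)]])
def pl(u,v,y):
    oo,dd=ray("side",S(u,v));n=Rm@[0,1];t=(n@(o-oo[:2])+y)/(n@dd[:2]);p=oo+t*dd
    return np.array([.098-(Rm.T@(p[:2]-o))[0],p[2]-.112])
def pa(p): return np.round([np.hypot(*p)*1e3,np.degrees(np.arctan2(p[1],p[0]))],1)
for t in[(333,378),(322,325),(308,299),(303,270),(288,245),(243,166),(222,142),(198,118),(175,101)]: print("tick",pa(pl(*t,.12)))
print("pivot",pl(42,302,.12))
for y in(.108,.113):
    for nm,a,b in(("shut",(110,306),(310,364)),("now",(90,288),(250,239))):
        A,B=pl(*a,y),pl(*b,y);d=B-A;print(y,nm,A,B,"line deg",np.degrees(np.arctan2(d[1],d[0])),"end",pa(B))
print("screw",[pa(pl(269,209,y)) for y in(.12,.126,.132)],"tooth",[pa(pl(308,185,y)) for y in(.108,.114,.12)])
```

```text
tick [129.4  -2.1]
tick [127.7   8.5]
tick [124.6  13.7]
tick [127.2  19.3]
tick [125.6  24.4]
tick [128.  40.]
tick [127.7  45.2]
tick [127.6  50.8]
tick [126.2  55.5]
pivot [-0.00428914 -0.00270094]
0.108 shut [ 0.02017639 -0.0059028 ] [ 0.1124216  -0.01042003] line deg -2.803523660374162 end [112.9  -5.3]
0.108 now [0.01146809 0.00072558] [0.09035008 0.04215018] line deg 27.706056127693078 end [99.7 25. ]
0.113 shut [ 0.0239683  -0.00193076] [ 0.11542561 -0.0064094 ] line deg -2.803523660374136 end [115.6  -3.2]
0.113 now [0.01533439 0.004641  ] [0.09354261 0.04571178] line deg 27.706056127693092 end [104.1  26. ]
screw [array([126.1,  31.5]), array([131.5,  32.2]), array([136.8,  32.8])] tooth [array([138.2,  31.4]), array([143.3,  32. ]), array([148.4,  32.6])]
```

Ticks put the index at about 32.3° and the lid now stands at about 29.5°, so I'll raise it by about 0.05 rad.

Call:
arm_command([
  {"x": 0, "y": 0.06, "z": -0.065, "yaw": 0, "claw": -1},
  {"x": 0, "y": 0.06, "z": -0.065, "yaw": 0, "claw": -1},
  {"x": 0, "y": 0.06, "z": -0.065, "yaw": 0, "claw": -1},
  {"x": 0, "y": 0, "z": 0, "yaw": 0, "claw": -1},
  {"x": 0, "y": 0, "z": 0, "yaw": 0, "claw": -1},
  {"x": 0, "y": 0, "z": 0, "yaw": 0, "claw": -1},
  {"x": 0, "y": 0, "z": 0, "yaw": 0, "claw": -1},
  {"x": 0, "y": 0, "z": 0, "yaw": 0, "claw": -1},
])

```text
t: 9.58
ee_pos: [0.559, 0.3805, 0.4042]
eef_rot: [-2.445, -1.97, 0.003]
force: [-5.9, 5.4, -5.8]
gripper_width: 0.122
finger_force: 40.0
```

```bash
python3 -c "
from h import *
import cv2
to([.5175,.386,.156]);ang()
f=eyes.grab_frame('side');cv2.imwrite('pics/s4full.png',f[:,:,::-1]);f=f[160:290,165:325,::-1];cv2.imwrite('pics/s4.png',cv2.resize(f,None,fx=4.5,fy=4.5,interpolation=cv2.INTER_CUBIC))"
```

```text
t 9.5833 tcp [0.559  0.3805 0.4042] ty ang -0.214 units [-0.114 -1.385  2.543] w 0.12231245193341742 f 40.00596642494202 [-5.9  5.4 -5.8]
r 0.16429661028968112 (0.1606) lid from grasp 0.5557526113131286
```

View pics/s4.png

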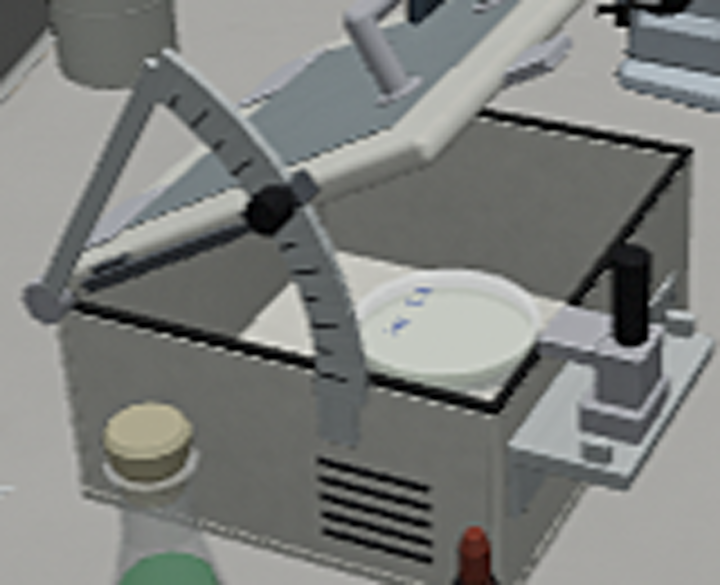

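The needle (90,287)–(245,232) now runs into the screw at (269,209), with the lid at about 32° against the index at about 32.3°. It is gripped at 40 N and steady, so I'll hand in.

```bash
python3 -c "
from station import job_done
print(job_done())"
```

```text
the job is handed in; nothing more can be done
None
```

The catch is slid fully left, and the lid is held by its handle at about 32°, level with the index (about 32.3°) to within roughly 1°; I handed the job in, but it returned no verdict.

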